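Find the heavy side of a tilted drum mixer by feel and hold it lowest

ROBOT

A 7-joint arm with a two-finger parallel gripper is mounted at the origin on the work surface. World frame = base frame: x ahead of the robot, y to its left, z up, the work surface at z = 0. Lengths are in m, angles in rad, forces in N, time in s.
With the tool pointing down it reaches from about 0.4 to 0.85 m from the base axis. Payload 4.5 kg.
Tool frame: the origin (TCP) lies between the finger pads; the fingertips stand 14 mm ahead of it and the grasp point (between the pads) lies 5 mm behind it; x points along the fingers, z is the direction in which the jaws open and shut, and the axes are right-handed (so a half turn about x gives the same grasp; the last joint's range is limited). The gripper opens to 88 mm and grips with 3 to 60 N. Pads are 18 mm wide; open, the fingers measure 123 mm over their backs; the gripper's body (75 mm by 187 mm) begins 45 mm behind the grasp point.
Start: joints at [1.211, 0.689, -0.195, 1.565, 0.157, 0.902, -0.215], TCP at [0.24, -0.577, 0.22] pointing down, gripper open.
Joint ranges: [-3.01, 3.01], [-0.46, 2.08], [-1.47, 1.51], [0.13, 2.56], [-1, 4.14], [0.04, 2.09], [-2.66, 2.66]. Speed limits (rad/s): [2.57, 2.57, 3.14, 3.14, 3.14, 3.14, 3.14].

INTERFACE

Orientations are given as a unit quaternion [x, y, z, w].
In Python, from plant import r, cams gives the robot as it stands.
- The arm moves only by the tool apply_moves, never from a script. Its arguments are lists of equal length, an entry for each row: "travel": the shift along the world's x, y, z in cm, a list of three; "roll": the turn about the world's z in degrees; "gripper": the finger opening in cm, from 0 to 8.81. In form: {"travel": [[x, y, z], ...], "roll": [roll, ...], "gripper": [gripper, ...]}. A call has exactly 8 rows; each row is the pose to reach, as a shift and turn from the pose commanded when the call began; what a row does not reach only later rows make up. A row lasts 1/12 s, in which the tool goes at most 41.7 mm and 7.16 degrees, less where a joint would pass 70% of its speed; a pose out of reach is approached as far as the arm can. A call with a gripper value outside its range is refused whole. The fingers move at their own pace and stop on an object; "newtons" is the grip in N (left out, the last holds). Time passes only in rows, so rows that repeat a pose let the fingers close, or fill a call up. It gives the time, the measured TCP pose, the force and the opening at its end, in the units of the state.
- r.get_state(): the state, without advancing time (a new reading comes with each control period).
- cams.snapshot(name): name is "scene" or "top" or "wrist"; returns a dict with "image" (420x560x3 uint8, red, green, blue), "fx", "fy", "cx", "cy" (pixels), "R" (3x3) and "t" (3): a world point X has camera coordinates R X + t. Camera axes: x right, y down, z forward; pixel columns grow to the right and rows downward; lengths in m; the calibration is good to about 2 mm. A picture is of the moment at which its call begins. There is no depth.
- r.finish_job(): hands the job in, once; it reports no verdict.
The state is a dict: "clock": time; "q": joint angles; "qd": joint speeds; "joint_torque": joint torques, N m; "tool_pos": TCP position; "eef_rot": TCP orientation; "contact_force": force on the tool from outside, world axes, zero at the start; "moment": the same for the moment, N m; "opening": opening from 0.0 (shut) to 1.0 (fully open).
Only numpy, scipy, OpenCV 4.12 (cv2) and the standard library are available. Lean on these libraries where they do the work, as an engineer would, in place of code of your own. Each camera call takes 0.05 s, during which the arm holds its last target. There are 200 camera calls.

TASK

The closed drum of the tilted mixer has been loaded lopsidedly and nothing on the outside shows where. Take it by its grip bar and spin it by hand, at least a quarter turn away from where it stood, to feel which side is heavy; then turn the heavy side to the lowest point of the tilted face and finish while still gripping the bar and holding the drum still there, so that a colleague can fit the balance ring opposite. Leave everything else on the table where it is.

Things in the scene. Friction and masses are not known exactly. Their poses are not given: they have to be found in the camera images.
- mixer: Drum mixer, bolted down: white foot 220 mm (x) by 160 mm (y), 45 mm high, and a motor head that carries a drum (white disc, 170 mm diameter, 45 mm thick) on an axis 30 degrees off vertical. The drum's face looks up and to the mixer's -x side, roughly away from the robot. Origin: centre of the foot's underside. It stands left or right, in exchange with the dispenser.
- head_axis (a point): Centre of the drum's face, fixed to the mixer (does not turn): 44 mm to the -x side of the mixer's origin, 167 mm above the table. z is the drum's axis, pointing out of the face; x lies in the face and points straight uphill, so the lowest point of the face is on its -x side. Turning the heavy side uphill takes more, downhill less; with it lowest or highest both directions feel alike.
- bar_foot (a point): The same point, but turning with the grip bar: z out of the face along the axis, x along the bar towards its end on the mark's side. The bar stands across the centre of the face: 62 mm long (x), 14 mm thick (y), parallel sides from 3 to 34 mm above the face (z); nothing else on the face is higher than 4 mm.
- drum_mark (a point): Small raised index mark (18 by 5 mm, 2 mm high) on the drum's face, 64 mm from the axis, in line with the untouched grip bar; it says nothing of the heavy side. The hidden load (about 0.5 to 0.7 kg, 55 mm off the axis) is fast in the drum at an unknown angle to the mark; at the start it is never within 25 degrees of the lowest point.
- bar (a joint): Twist (rad) of the grip bar ahead of the drum, counter-clockwise positive looking at the face. The bar drives the drum through a soft torsion spring of 0.8 N m/rad, so the twist shows the moment that turns the drum; 0 when untouched, with the bar in line with the drum's mark. The bar springs back when let go.
- drum (a joint): Drum angle (rad), counter-clockwise looking at the face, unlimited, 0 with the mark uphill. The bearing drags with 0.2 to 0.24 N m, more than the load pulls, so the drum stays put. The load adds a moment of 0.13 to 0.19 N m when level with the axis: turning takes up to 0.43 N m with it going up, down to 0.02 N m with it going down, 0.2 to 0.24 N m with it lowest or highest.
- dispenser: Clear covered dispenser box with blue overshoes, fixed, 160 by 170 mm and 165 mm high, origin under its centre; not part of the job.
- balance_ring: Loose steel ring, 64 mm diameter, 18 mm high, on the table beyond the mixer; leave alone. Origin under its centre.
- tube_rack: Loose white tube rack with tubes, 60 by 150 mm, 91 mm high; leave alone. Origin under its centre.
- tape_roll: Loose roll of tape, 100 mm diameter, 25 mm high; leave alone. Origin under its centre.
- spray: Loose white bottle, 64 mm diameter, 170 mm high; leave alone. Origin under its centre.
- driver: Loose screwdriver, 180 mm long; leave alone. Origin below its middle.
- tray: Loose open white tray, 120 by 100 by 40 mm; leave alone. Origin under its centre.
- headband: Loose grey face-shield headband lying flat, 180 by 160 mm, 15 mm high; leave alone. Origin at its middle on the table.

How it is judged:
By the outcome, as a careful person would: the job done as asked, in the order asked, and still so for the second after the job is handed in, while the arm keeps its last pose, push and grip.
It also fails if it takes over 72 s, if anything falls off the work surface, if the arm or the gripper's body presses on something with over 40 N, if the wrist force passes 120 N, or if a joint passes its speed limit or range.

## Working session

There is one attempt and no reset: what is moved stays moved. The work goes in short steps, Python scripts to look and compute and a tool call to move; the robot and the scene stay as the last step left them, time stands still between calls to the robot, and variables do not carry over. Pictures are saved under pics/ and viewed, about 8 in all and at most 12, crops included, and the job is handed in when it is done.

Besides the shell and the picture viewer there is one more tool, called after "Call:" as name(argument=value, ...) on one line, values as JSON. apply_moves: Moves the arm, as the interface text tells. Its arguments: {"type":"object","properties":{"travel":{"type":"array","items":{"type":"array","items":{"type":"number"}}},"roll":{"type":"array","items":{"type":"number"}},"gripper":{"type":"array","items":{"type":"number"}},"newtons":{"type":"number"}},"required":["travel","roll","gripper"]}

```bash
mkdir -p pics; ls
python3 - <<'E'
from plant import r,cams
import cv2,numpy as np
s=r.get_state();print({k:np.round(v,3) for k,v in s.items()})
for n in("scene","top"):
    d=cams.snapshot(n);cv2.imwrite(f"pics/{n}0.png",d["image"][:,:,::-1]);print(n,d["fx"],d["fy"],d["cx"],d["cy"],np.round(d["R"],4).tolist(),np.round(d["t"],4))
a=[cv2.imread(f"pics/{n}0.png") for n in("scene","top")]
E
```

```text
pics
{'clock': np.float64(0.0), 'q': array([ 1.211,  0.69 , -0.194,  1.566,  0.157,  0.903, -0.215]), 'qd': array([-0.002, -0.001, -0.001,  0.   , -0.001, -0.   , -0.001]), 'joint_torque': array([ 1.0000e-03, -5.2755e+01, -1.2670e+00, -1.5342e+01, -5.3000e-02,
        7.0000e-03,  0.0000e+00]), 'tool_pos': array([ 0.24 , -0.577,  0.219]), 'eef_rot': array([ 0.393,  0.589, -0.392,  0.588]), 'contact_force': array([ 0.775, -0.438, -0.437]), 'moment': array([-0.014, -0.019,  0.046]), 'opening': np.float64(1.003)}
scene 460.6696093236266 460.6696093236266 278.90277860478363 209.73342195430237 [[-0.2525, 0.9676, -0.0068], [0.7293, 0.1857, -0.6585], [-0.6359, -0.1712, -0.7525]] [ 0.1287 -0.301   1.7077]
top 545.311355258455 545.311355258455 273.94235468292067 208.3907310305833 [[0.0917, -0.9958, 0.0061], [-0.9738, -0.091, -0.2086], [0.2083, 0.0132, -0.978]] [-0.0486  0.5671  1.6413]
```

View pics/scene0.png

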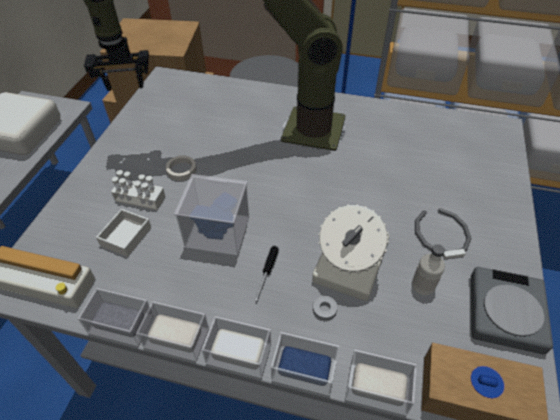

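View pics/top0.png

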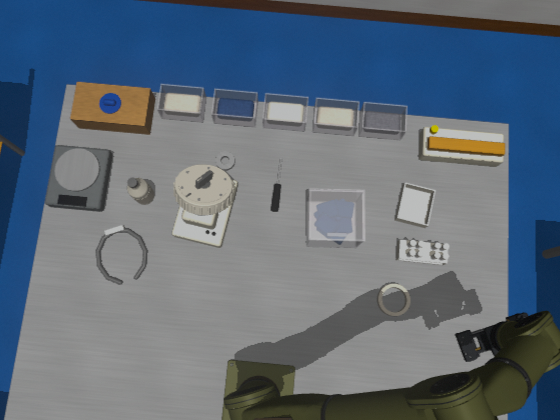

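Scene view: the mixer is on the left (+y), with the drum face at about (353,237) and the bar running diagonally. The dispenser is at (213,215). In the top view the drum is at (204,188). I'll enlarge both to measure.

Run:
```python
import cv2,numpy as np
a=cv2.imread("pics/scene0.png")[190:310,295:400]
b=cv2.imread("pics/top0.png")[145:255,155:260]
f=lambda i:cv2.resize(i,(400,int(i.shape[0]*400/i.shape[1])),interpolation=cv2.INTER_CUBIC)
a,b=f(a),f(b);h=max(len(a),len(b));c=np.zeros((h,800,3),np.uint8);c[:len(a),:400]=a;c[:len(b),400:]=b
cv2.imwrite("pics/c1.png",c);print(a.shape,b.shape)
```

```text
(457, 400, 3) (419, 400, 3)
```

View pics/c1.png

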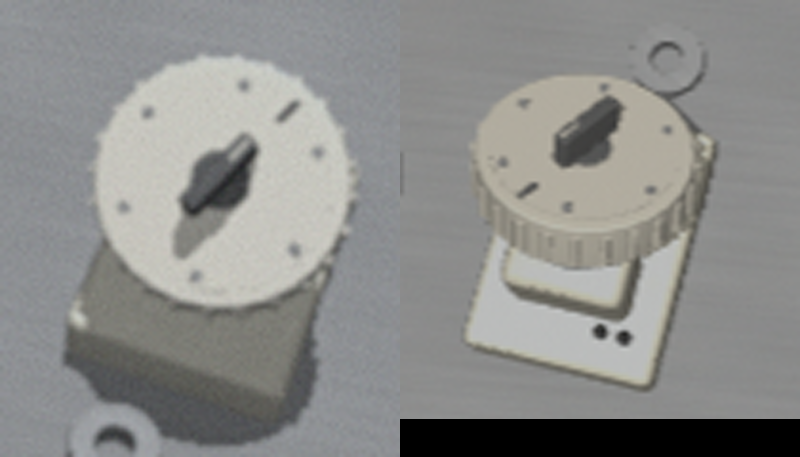

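Scene view: face centre at about (353.3,237.5), mark at (370.6,219.1). Top view: foot corners (172.6,235.6), (220.6,246.6), (237.7,183.1), face centre (203.8,185.7), mark (188.6,194.9).

```bash
cat > h.py <<'E'
import numpy as np,cv2
c30,s30=np.cos(np.pi/6),.5
H=np.array([[c30,0,-s30],[0,1,0],[s30,0,c30]])  # head axes in mixer (cols)
def rz(a): return np.array([[np.cos(a),-np.sin(a),0],[np.sin(a),np.cos(a),0],[0,0,1]])
def face(p,pts):  # head-frame pts -> world ; p=x,y,yaw
    m=np.array([-.044,0,.167])+np.atleast_2d(pts)@H.T
    return m@rz(p[2]).T+[p[0],p[1],0]
def proj(d,X):
    c=np.atleast_2d(X)@np.array(d["R"]).T+d["t"]
    return np.c_[d["fx"]*c[:,0]/c[:,2]+d["cx"],d["fy"]*c[:,1]/c[:,2]+d["cy"]]
def mark(a,r=.064,z=.002): return [r*np.cos(a),r*np.sin(a),z]
E
python3 - <<'E'
from h import *
from plant import r,cams
from scipy.optimize import least_squares
from scipy.spatial.transform import Rotation as Ro
T=cams.snapshot("top");S=cams.snapshot("scene")
foot=np.array([[.11,-.08,.045],[.11,.08,.045],[-.11,.08,.045]])
def res(p):
    f=foot@rz(p[2]).T+[p[0],p[1],0]
    return np.r_[proj(T,f)-[[172.6,235.6],[220.6,246.6],[237.7,183.1]],
      proj(T,face(p,[[0,0,0],mark(p[3])]))-[[203.8,185.7],[188.6,194.9]],
      proj(S,face(p,[[0,0,0],mark(p[3])]))-[[353.3,237.5],[370.6,219.1]]].ravel()
best=min((least_squares(res,[.7,.15,np.pi,a]) for a in (-2,-1,0,1,2)),key=lambda o:o.cost)
p=best.x;print(p,np.degrees(p[2:]),best.cost,best.fun.round(1))
print("centre",face(p,[0,0,0]),"grip",face(p,[0,0,.025]))
b=face(p,mark(p[3]))-face(p,[0,0,.002]);print("bar yaw",np.degrees(np.arctan2(b[0,1],b[0,0])))
M=Ro.from_quat(r.get_state()["eef_rot"]).as_matrix();print(M.round(3),"jaw yaw",np.degrees(np.arctan2(M[1,2],M[0,2])))
E
```

```text
[ 0.55442646  0.22079716  3.00198225 -0.52114341] [172.00091331 -29.85931784] 9.576313171741242 [-1.7 -0.1  0.2  0.7  0.3 -2.6 -0.  -0.9 -1.   0.2 -1.5 -2.1  0.  -0.7]
centre [[0.59799836 0.21467424 0.167     ]] grip [[0.61037674 0.21293477 0.18865064]]
bar yaw 138.46084475398033
[[-0.001  0.923  0.384]
 [ 0.001  0.384 -0.923]
 [-1.    -0.    -0.001]] jaw yaw -67.4336727565125
```

Call:
apply_moves(travel=[[0, 0, 4], [0, 0, 8], [0, 0, 12], [1.5, 3.5, 14], [3, 7, 16], [4.5, 10.5, 18], [6, 14, 18], [8, 17.5, 18]], roll=[6, 12, 18, 24, 30, 36, 42, 48], gripper=[7, 7, 7, 7, 7, 7, 7, 7])

```text
clock: 0.87
tool_pos: [0.3202, -0.4007, 0.4012]
eef_rot: [0.117, 0.697, -0.119, 0.698]
contact_force: [0.6, -0.5, -0.3]
opening: 0.798
```

Call:
apply_moves(travel=[[1.7, 3.7, 0], [3.4, 7.4, 0], [5.1, 11.1, 0], [6.8, 14.8, 0], [8.5, 18.5, 0], [10.2, 22.2, 0], [11.9, 25.9, 0], [13.6, 29.6, 0]], roll=[6, 12, 18, 24, 30, 36, 42, 48], gripper=[6, 6, 6, 6, 6, 6, 6, 6])

```text
clock: 1.53
tool_pos: [0.456, -0.1045, 0.3997]
eef_rot: [-0.176, 0.685, 0.176, 0.685]
contact_force: [0.5, -0.0, -0.4]
opening: 0.678
```

Call:
apply_moves(travel=[[1.7, 3.7, 0], [3.4, 7.4, 0], [5.1, 11.1, 0], [6.8, 14.8, 0], [8.5, 18.5, 0], [10.2, 22.2, 0], [11.9, 25.9, -2], [15.4, 31.9, -4]], roll=[5, 10, 15, 20, 20, 20, 20, 20], gripper=[5, 5, 5, 5, 5, 5, 5, 5])

```text
clock: 2.2
tool_pos: [0.5935, 0.1862, 0.3686]
eef_rot: [-0.291, 0.645, 0.291, 0.644]
contact_force: [0.2, -0.7, 0.2]
opening: 0.564
```

Run:
```python
from plant import r,cams
import cv2,numpy as np
s=r.get_state();print({k:np.round(s[k],3).tolist() for k in ("q","tool_pos","moment","contact_force")})
from scipy.spatial.transform import Rotation as Ro
M=Ro.from_quat(s["eef_rot"]).as_matrix();print("jaw",np.degrees(np.arctan2(M[1,2],M[0,2])))
d=cams.snapshot("wrist");cv2.imwrite("pics/w1.png",d["image"][:,:,::-1]);print(d["R"],d["t"])
```

```text
{'q': [0.029, 0.641, -0.805, 1.331, 0.457, 1.358, 0.079], 'tool_pos': [0.593, 0.186, 0.369], 'moment': [0.02, -0.143, 0.026], 'contact_force': [0.195, -0.74, 0.152]}
jaw 48.59443333776859
[[ 6.61924866e-01  7.49570020e-01 -5.06703802e-04]
 [ 7.19921539e-01 -6.35554568e-01  2.78896699e-01]
 [ 2.08730566e-01 -1.84973447e-01 -9.60320975e-01]] [-0.53143331 -0.38916665  0.44317841]
```

View pics/w1.png

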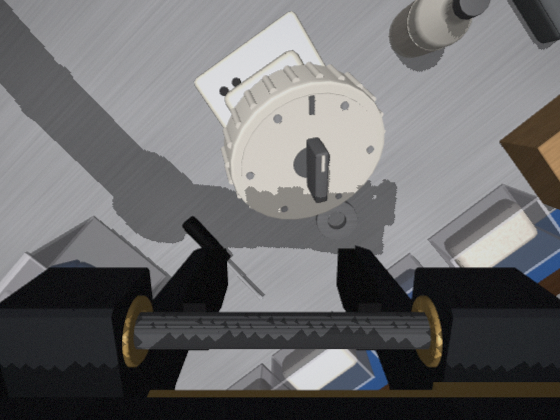

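The close view shows the mark at (312,104), the hub and face centre at about (309,161), and foot corners at (195,82) and (292,12). I'll refit the pose using these.

Run:
```python
from h import *
from plant import r,cams
from scipy.optimize import least_squares
T=cams.snapshot("top");S=cams.snapshot("scene");W=cams.snapshot("wrist")
foot=np.array([[.11,-.08,.045],[.11,.08,.045],[-.11,.08,.045]])
def res(p):
    f=foot@rz(p[2]).T+[p[0],p[1],0]
    c=face(p,[[0,0,0],mark(p[3])])
    fw=proj(W,f)
    return np.r_[proj(T,f)-[[172.6,235.6],[220.6,246.6],[237.7,183.1]],
      proj(T,c)-[[203.8,185.7],[188.6,194.9]],proj(S,c)-[[353.3,237.5],[370.6,219.1]],
      proj(W,c)-[[309.5,161],[312,104]],fw[:2]-[[292,10],[193,82]]].ravel()
b=least_squares(res,[.55,.22,3.0,-.52],loss="soft_l1");p=b.x
print(p,np.degrees(p[2:]),res(p).round(1));np.save("p.npy",p)
print("centre",face(p,[0,0,0]),"grip",face(p,[0,0,.025]))
q=face(p,mark(p[3]))-face(p,[0,0,.002]);print("bar yaw",np.degrees(np.arctan2(q[0,1],q[0,0])))
im=W["image"][:,:,::-1].copy();t=np.linspace(0,2*np.pi,73)
L=lambda P,col:cv2.polylines(im,[np.round(proj(W,face(p,P))*8).astype(int)],False,col,1,cv2.LINE_AA,3)
L([mark(a,.085,0) for a in t],(0,0,255))
ca,sa=np.cos(p[3]),np.sin(p[3])
L([[x*ca-y*sa,x*sa+y*ca,.034] for x,y in [(.031,.007),(-.031,.007),(-.031,-.007),(.031,-.007),(.031,.007)]],(0,255,0))
L([mark(p[3],.055),mark(p[3],.073)],(255,0,0))
cv2.imwrite("pics/o1.png",cv2.resize(im[:260,150:430],None,fx=2.2,fy=2.2,interpolation=cv2.INTER_CUBIC))
```

```text
[ 0.55731766  0.22356867  2.99933683 -0.48334587] [171.84934153 -27.6936784 ] [-2.5 -1.2 -0.7 -0.3 -0.4 -3.5 -0.8 -2.  -1.2 -0.4 -0.6 -1.   0.3 -0.3
 -0.   0.3 -0.1  1.2 -0.3 -2.3 -4.1 -0.1]
centre [[0.6008732 0.2173305 0.167    ]] grip [[0.61324693 0.21555829 0.18865064]]
bar yaw 140.6305942630806
```

View pics/o1.png

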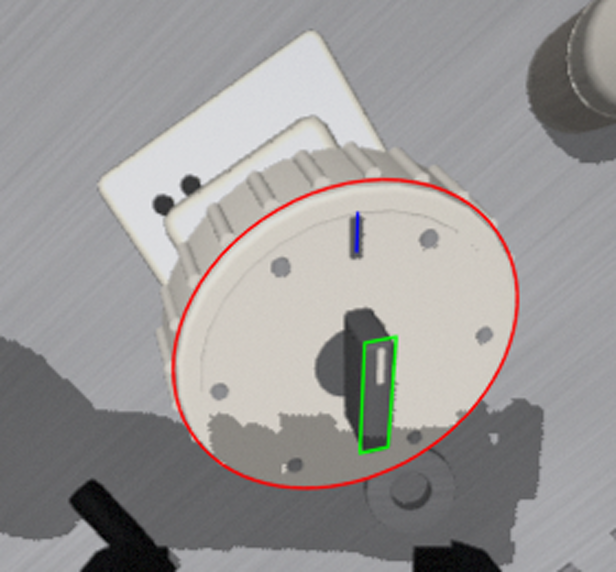

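Call:
apply_moves(travel=[[0.2, 0.2, -1], [0.2, 0.2, -3], [0.2, 0.2, -5], [0.2, 0.2, -7], [0.2, 0.2, -9], [0.2, 0.2, -10], [0.2, 0.2, -10], [0.2, 0.2, -10]], roll=[2, 2, 2, 2, 2, 2, 2, 2], gripper=[5, 5, 5, 5, 5, 5, 5, 5])

```text
clock: 3.07
tool_pos: [0.5957, 0.1854, 0.2698]
eef_rot: [-0.302, 0.639, 0.302, 0.64]
contact_force: [0.5, -0.2, 0.2]
opening: 0.563
```

Call:
apply_moves(travel=[[0.8, 1.5, 0], [1.7, 3, 0], [1.7, 3, -2], [1.7, 3, -4], [1.7, 3, -6], [1.7, 3, -7.6], [1.7, 3, -7.6], [1.7, 3, -7.6]], roll=[0, 0, 0, 0, 0, 0, 0, 0], gripper=[4.5, 4, 4, 4, 4, 4, 4, 4])

```text
clock: 3.73
tool_pos: [0.613, 0.2164, 0.1944]
eef_rot: [-0.302, 0.639, 0.302, 0.64]
contact_force: [-0.3, 1.2, 0.6]
opening: 0.452
```

```bash
cat > m.py <<'E'
# measure: save wrist/scene/top crops around the drum, print state
import sys
from h import *
from plant import r,cams
from scipy.spatial.transform import Rotation as Ro
def go(tag,views=("scene","top","wrist")):
    p=np.load("p.npy");s=r.get_state();ims=[]
    M=Ro.from_quat(s["eef_rot"]).as_matrix();jaw=np.degrees(np.arctan2(M[1,2],M[0,2]))
    print("t",round(float(s["clock"]),2),"q",s["q"].round(2).tolist(),"pos",s["tool_pos"].round(4),"F",s["contact_force"].round(1),"M",s["moment"].round(3),"jaw",jaw.round(2),"op",round(88*float(s["opening"]),1))
    for v in views:
        d=cams.snapshot(v);np.savez(f"pics/{tag}_{v}.npz",**d)
        c=proj(d,face(p,[0,0,0]))[0].astype(int);h=130 if v=="wrist" else 48
        im=cv2.copyMakeBorder(d["image"][:,:,::-1],150,150,150,150,cv2.BORDER_CONSTANT)
        ims.append(cv2.resize(im[c[1]+150-h:c[1]+150+h,c[0]+150-h:c[0]+150+h],(400,400),interpolation=cv2.INTER_CUBIC))
    cv2.imwrite(f"pics/{tag}.png",np.hstack(ims))
if __name__=="__main__": go(sys.argv[1],sys.argv[2:])
E
python3 m.py g1 scene wrist
```

```text
t 3.73 q [-0.04, 0.83, -0.73, 1.49, 0.61, 1.05, -0.04] pos [0.613  0.2164 0.1944] F [-0.3  1.2  0.6] M [ 0.026 -0.121 -0.007] jaw 50.55 op 39.8
```

View pics/g1.png

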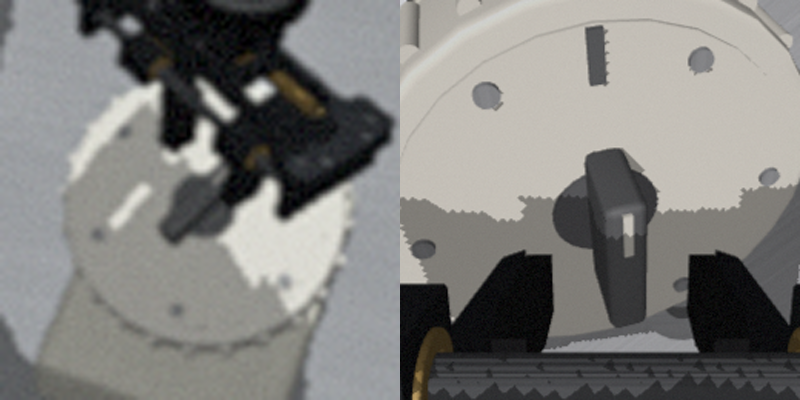

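The bar sits between the fingers, with the mark at (596,55) in the right panel. Closing on it.

Call:
apply_moves(travel=[[0, 0, 0], [0, 0, 0], [0, 0, 0], [0, 0, 0], [0, 0, 0], [0, 0, 0], [0, 0, 0], [0, 0, 0]], roll=[0, 0, 0, 0, 0, 0, 0, 0], gripper=[3, 2, 1.4, 1, 1, 1, 1, 1], newtons=40)

```text
clock: 4.5
tool_pos: [0.6124, 0.2164, 0.1934]
eef_rot: [-0.302, 0.639, 0.302, 0.639]
contact_force: [0.0, 0.7, 1.0]
opening: 0.114
```

```bash
python3 m.py g2 wrist
```

```text
t 4.5 q [-0.04, 0.84, -0.73, 1.5, 0.61, 1.05, -0.04] pos [0.6124 0.2164 0.1934] F [0.  0.7 1. ] M [-0.001 -0.116 -0.026] jaw 50.57 op 10.0
```

```bash
python3 m.py g3 scene wrist
```

```text
t 4.55 q [-0.04, 0.84, -0.73, 1.5, 0.61, 1.05, -0.04] pos [0.6124 0.2164 0.1933] F [-0.2  0.3 -0.9] M [-0.004 -0.144  0.02 ] jaw 50.57 op 10.2
```

View pics/g3.png

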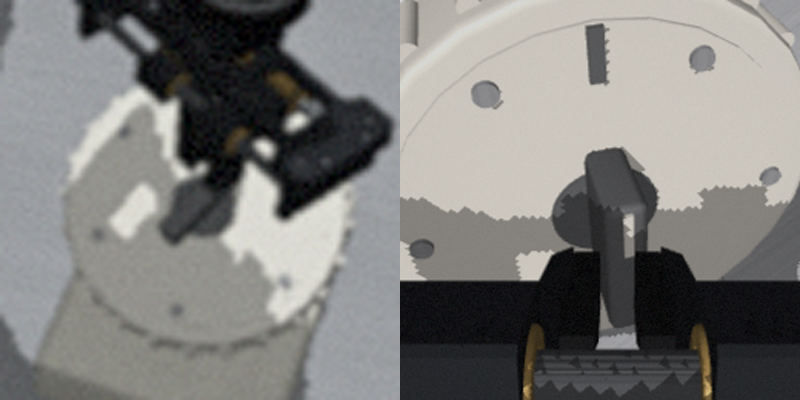

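Run:
```python
from h import *
from plant import r
p=np.load("p.npy");s=r.get_state();d=dict(np.load("pics/g3_wrist.npz"));S=dict(np.load("pics/g3_scene.npz"))
tcp=s["tool_pos"];tip=tcp-[0,0,.014]
j=np.radians(50.57);jv=np.array([np.cos(j),np.sin(j),0])
X=np.vstack([tcp,tip,tip+jv*.005,tip-jv*.005,face(p,[0,0,0]),face(p,[0,0,.034]),face(p,mark(p[3],.031,.034)),face(p,mark(p[3],-.031,.034))])
print(d["fx"],"campos",-d["R"].T@d["t"],tcp)
for v,D,h in(("w",d,130),("s",S,48)):
    c=proj(D,face(p,[0,0,0]))[0].astype(int)
    print(v,((proj(D,X)-c+h)*400/(2*h)+[400*(v=="w"),0]).round().tolist(),(X@D["R"].T+D["t"])[:,2].round(3))
```

```text
351.6308478506125 campos [0.5567381  0.26118849 0.35861305] [0.61239746 0.21637052 0.1933597 ]
w [[619.0, 253.0], [619.0, 237.0], [633.0, 237.0], [605.0, 237.0], [601.0, 201.0], [626.0, 271.0], [627.0, 203.0], [625.0, 324.0]] [0.179 0.192 0.192 0.192 0.201 0.177 0.156 0.198]
s [[203.0, 189.0], [201.0, 204.0], [206.0, 209.0], [195.0, 199.0], [203.0, 202.0], [200.0, 193.0], [238.0, 156.0], [162.0, 229.0]] [1.136 1.146 1.144 1.149 1.163 1.13  1.131 1.13 ]
```

Call:
apply_moves(travel=[[0, 0, 0], [0, 0, 0], [0, 0, 0], [0, 0, 0], [0, 0, 0], [0, 0, 0], [0, 0, 0], [0, 0, 0]], roll=[0, 0, 0, 0, 0, 0, 0, 0], gripper=[0, 0, 0, 0, 0, 0, 0, 0], newtons=40)

```text
clock: 5.32
tool_pos: [0.6124, 0.2164, 0.1934]
eef_rot: [-0.302, 0.639, 0.302, 0.639]
contact_force: [-0.2, -0.3, -0.2]
opening: 0.003
```

Run:
```python
from h import *
from plant import r,cams
p=np.load("p.npy");s=r.get_state();tcp=s["tool_pos"];out=[]
for v,h in(("scene",40),("wrist",110)):
    d=cams.snapshot(v);c=proj(d,tcp)[0].astype(int);k=400/(2*h)
    im=cv2.copyMakeBorder(d["image"][:,:,::-1],150,150,150,150,cv2.BORDER_CONSTANT)[c[1]+150-h:c[1]+150+h,c[0]+150-h:c[0]+150+h]
    im=cv2.convertScaleAbs(cv2.resize(im,(400,400),interpolation=cv2.INTER_CUBIC),alpha=1.6,beta=25)
    for X,col in((tcp-[0,0,.014],(0,0,255)),(tcp,(0,255,0)),(tcp+[0,0,.03],(255,0,0))):
        cv2.circle(im,tuple(((proj(d,X)[0]-c+h)*k).astype(int).tolist()),3,col,-1)
    out.append(im)
cv2.imwrite("pics/g4.png",np.hstack(out))
```

```text
(no output)
```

View pics/g4.png

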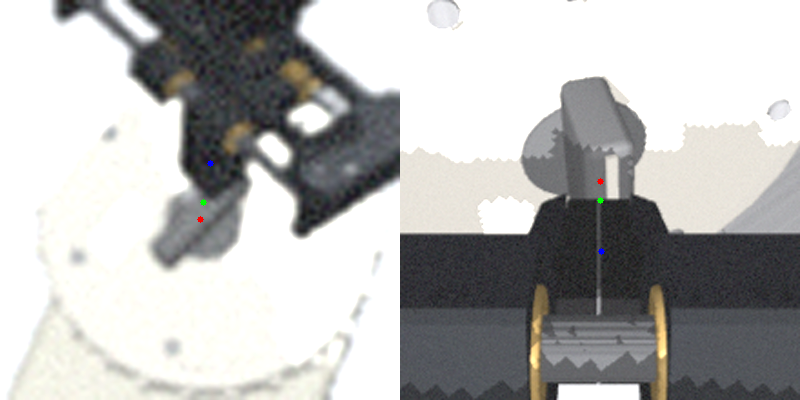

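The view shows the closed tips just above the bar top, about 20 mm higher than the nominal TCP implies (in the scene panel, finger end at (205,195), nominal tip at (200,219)). I'll open, go down about 2 cm and regrip.

Call:
apply_moves(travel=[[0, 0, 0.5], [0, 0, 0.5], [0, 0, 0.5], [0, 0, 0], [0, 0, -0.6], [0, 0, -1.2], [0, 0, -1.9], [0, 0, -1.9]], roll=[0, 0, 0, 0, 0, 0, 0, 0], gripper=[4, 4, 4, 4, 4, 4, 4, 4])

```text
clock: 6.08
tool_pos: [0.6114, 0.2155, 0.1722]
eef_rot: [-0.302, 0.641, 0.302, 0.638]
contact_force: [-1.0, -0.1, -0.4]
opening: 0.451
```

Call:
apply_moves(travel=[[0, 0, 0], [0, 0, 0], [0, 0, 0], [0, 0, 0], [0, 0, 0], [0, 0, 0], [0, 0, 0], [0, 0, 0]], roll=[0, 0, 0, 0, 0, 0, 0, 0], gripper=[2, 1, 0, 0, 0, 0, 0, 0], newtons=40)

```text
clock: 6.75
tool_pos: [0.6139, 0.2185, 0.1748]
eef_rot: [-0.301, 0.638, 0.303, 0.641]
contact_force: [4.3, 3.9, -4.3]
opening: 0.157
```

```bash
python3 m.py g5 wrist
```

```text
t 6.75 q [-0.05, 0.86, -0.72, 1.51, 0.63, 1.01, -0.05] pos [0.6139 0.2185 0.1748] F [ 4.3  3.9 -4.3] M [ 0.768 -0.924  0.106] jaw 50.61 op 13.8
```

Gripped at 13.8 mm. Now I'll turn in steps, ending each one slowly and taking a wrist picture.

Call:
apply_moves(travel=[[0.1, 0.1, 0], [0.2, 0.2, 0], [0.2, 0.2, 0], [0.2, 0.2, 0], [0.2, 0.2, 0], [0.2, 0.2, 0], [0.2, 0.2, 0], [0.2, 0.2, 0]], roll=[4, 8, 12, 16, 19, 21, 22, 23], gripper=[0, 0, 0, 0, 0, 0, 0, 0])

```text
clock: 7.47
tool_pos: [0.6149, 0.2174, 0.1755]
eef_rot: [-0.423, 0.567, 0.422, 0.567]
contact_force: [-2.0, -2.6, 5.4]
opening: 0.15
```

```bash
cat > an.py <<'E'
# drum angle: correlate polar-unwrapped face annulus with reference; bar angle from fitted top-edge plane
from h import *
import sys
p=np.load("p.npy")
A=np.radians(np.arange(0,360,.25));Rr=np.arange(.050,.076,.001)
def polar(d,z=.001):
    a,rr=np.meshgrid(A,Rr);P=np.stack([rr*np.cos(a),rr*np.sin(a),0*a+z],-1).reshape(-1,3)
    uv=proj(d,face(p,P)).reshape(*a.shape,2).astype(np.float32)
    return cv2.remap(d["image"],uv[...,0],uv[...,1],cv2.INTER_LINEAR)
def flat(d,z,half=.09,n=360):
    g=np.linspace(-half,half,n);x,y=np.meshgrid(g,g[::-1])
    uv=proj(d,face(p,np.stack([x,y,0*x+z],-1).reshape(-1,3))).reshape(n,n,2).astype(np.float32)
    return cv2.remap(d["image"],uv[...,0],uv[...,1],cv2.INTER_LINEAR)[:,:,::-1]
def show(tags,name,n=260):
    cv2.imwrite(name,np.vstack([np.hstack([cv2.resize(flat(dict(np.load(f"pics/{t}_wrist.npz")),z),(n,n)) for t in tags]) for z in(.001,.034)]))
E
python3 m.py s1 wrist; python3 -c "
from an import *
show(['g1','g5','s1'],'pics/f1.png')"
```

```text
t 7.47 q [-0.01, 0.89, -0.82, 1.5, 0.7, 1.06, 0.29] pos [0.6149 0.2174 0.1755] F [-2.  -2.6  5.4] M [-0.282  0.282 -0.37 ] jaw 73.47 op 13.2
```

View pics/f1.png

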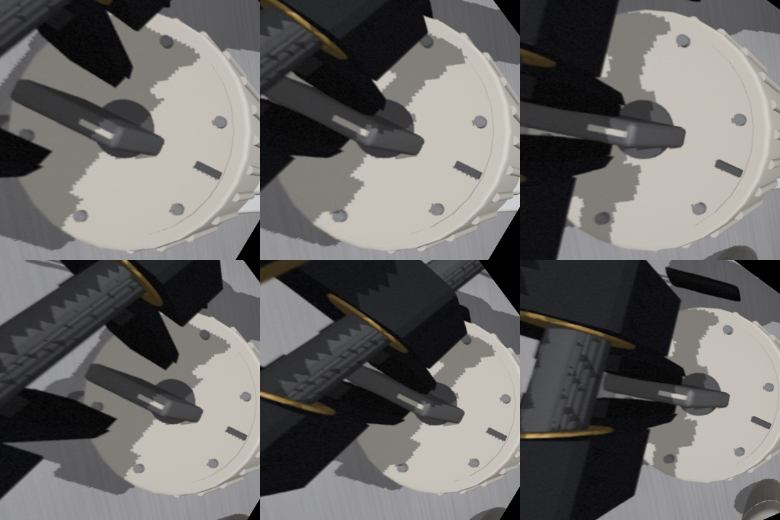

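Rectified views: the bar is now at about -7°, and the mark lags at about -22°. I'll automate the reading.

```bash
cat >> an.py <<'E'
from plant import r,cams
from scipy.spatial.transform import Rotation as Ro
def mark_ang(d,lo,hi):
    g=cv2.cvtColor(polar(d),cv2.COLOR_RGB2GRAY)[7:20].astype(float) # r .057-.069
    m=cv2.blur(g.max(0)[None],(17,1))[0]   # all-dark radial streak, ~4 deg wide
    deg=np.degrees(A);deg=np.where(deg>180,deg-360,deg)
    w=(deg>lo)&(deg<hi);idx=np.where(w)[0];m0=m[idx].min()
    bg=np.median(m[idx]);k=idx[np.abs(deg[idx]-deg[idx[m[idx].argmin()]])<4];wt=np.clip((m0+bg)/2-m[k],0,None)
    return (deg[k]*wt).sum()/wt.sum(),m0,bg
def bar_ang(jaw):
    out=[]
    y=np.radians(jaw+90)-p[2]
    out=[np.arctan2(np.sin(y)*c,np.cos(y)) for c in(c30,1/c30)]
    return np.degrees(out)
def read(tag,lo,hi):
    s=r.get_state();M=Ro.from_quat(s["eef_rot"]).as_matrix();jaw=np.degrees(np.arctan2(M[1,2],M[0,2]))
    d=cams.snapshot("wrist");np.savez(f"pics/{tag}_wrist.npz",**d)
    m,m0,bg=mark_ang(d,lo,hi);b=bar_ang(jaw)
    print(tag,"t",round(float(s["clock"]),2),"q7",s["q"][6].round(2),"pos",s["tool_pos"].round(4),"F",s["contact_force"].round(1),"M",s["moment"].round(2),"op",round(88*float(s["opening"]),1),"jaw",jaw.round(1),"bar",b.round(1),"mark",m.round(1),m0.round(),bg,"twist",((b-m+180)%360-180).round(1))
E
python3 -c "
from an import *
for t,j in(('g1',50.55),('g5',50.61),('s1',73.47)):
    m=mark_ang(dict(np.load(f'pics/{t}_wrist.npz')),-45,15);print(t,m,bar_ang(j))"
```

```text
g1 (np.float64(-27.196035069353574), np.float64(87.52941176470588), np.float64(192.1764705882353)) [-27.76851265 -35.07080308]
g5 (np.float64(-27.14574811625403), np.float64(89.29411764705883), np.float64(195.41176470588235)) [-27.71279842 -35.0072304 ]
s1 (np.float64(-25.755407674453057), np.float64(84.94117647058823), np.float64(192.1764705882353)) [-7.26964268 -9.65283138]
```

Call:
apply_moves(travel=[[0, 0, 0], [0, 0, 0], [0, 0, 0], [0, 0, 0], [0, 0, 0], [0, 0, 0], [0, 0, 0], [0, 0, 0]], roll=[4, 8, 12, 16, 19, 21, 22, 23], gripper=[0, 0, 0, 0, 0, 0, 0, 0])

```text
clock: 8.18
tool_pos: [0.6141, 0.2159, 0.1747]
eef_rot: [0.528, -0.472, -0.527, -0.47]
contact_force: [-3.1, -5.3, 4.8]
opening: 0.152
```

```bash
python3 -c "
from an import *
read('s2',-30,20)"
```

```text
s2 t 8.18 q7 0.64 pos [0.6141 0.2159 0.1747] F [-3.1 -5.3  4.8] M [-0.57  0.56 -0.36] op 13.4 jaw 96.4 bar [12.7 16.7] mark 1.4 87.0 193.35294117647058 twist [11.3 15.3]
```

Call:
apply_moves(travel=[[0, 0, 0], [0, 0, 0], [0, 0, 0], [0, 0, 0], [0, 0, 0], [0, 0, 0], [0, 0, 0], [0, 0, 0]], roll=[4, 8, 12, 16, 19, 21, 22, 23], gripper=[0, 0, 0, 0, 0, 0, 0, 0])

```text
clock: 8.9
tool_pos: [0.615, 0.2148, 0.1753]
eef_rot: [0.612, -0.359, -0.609, -0.355]
contact_force: [-1.9, -6.6, 7.3]
opening: 0.152
```

```bash
python3 -c "
from an import *
read('s3',-5,45)"
```

```text
s3 t 8.9 q7 1.0 pos [0.615  0.2148 0.1753] F [-1.9 -6.6  7.3] M [-1.16  0.5  -0.26] op 13.4 jaw 119.4 bar [33.7 41.6] mark 23.9 95.0 201.8235294117647 twist [ 9.8 17.7]
```

Call:
apply_moves(travel=[[0, 0, 0], [0, 0, 0], [0, 0, 0], [0, 0, 0], [0, 0, 0], [0, 0, 0], [0, 0, 0], [0, 0, 0]], roll=[4, 8, 12, 16, 19, 21, 22, 23], gripper=[0, 0, 0, 0, 0, 0, 0, 0])

```text
clock: 9.62
tool_pos: [0.6158, 0.2143, 0.1754]
eef_rot: [0.671, -0.23, -0.668, -0.226]
contact_force: [-1.4, -7.8, 8.3]
opening: 0.149
```

```bash
python3 -c "
from an import *
read('s4',18,75)"
```

```text
s4 t 9.62 q7 1.36 pos [0.6158 0.2143 0.1754] F [-1.4 -7.8  8.3] M [-1.45  0.16 -0.23] op 13.1 jaw 142.4 bar [56.9 63.9] mark 46.5 98.0 213.41176470588235 twist [10.4 17.4]
```

```bash
cat >> an.py <<'E'
def stripe(d,guess,z=.034,cx=0,cy=0,span=22,y0s=(0,)):
    # exact bar angle from the white stripe on the bar's top
    x,y=np.meshgrid(np.arange(.009,.0231,.0005),np.arange(-.0055,.0056,.00025));best=[]
    gim=cv2.GaussianBlur(cv2.cvtColor(d["image"],cv2.COLOR_RGB2GRAY),(0,0),.6).astype(np.float32)
    for y0 in y0s:
        for f in np.arange(guess-span,guess+span,.25):
            a=np.radians(f);P=np.stack([cx+x*np.cos(a)-(y+y0)*np.sin(a),cy+x*np.sin(a)+(y+y0)*np.cos(a),0*x+z],-1).reshape(-1,3)
            uv=proj(d,face(p,P)).reshape(*x.shape,2).astype(np.float32)
            v=cv2.remap(gim,uv[...,0],uv[...,1],cv2.INTER_LINEAR).mean(1);ay=np.abs(y[:,0])
            best.append((v[ay<.0016].mean()-v[(ay>.003)].max(),f,y0))
    return max(best)
E
python3 -c "
from an import *
for t,g in(('g1',-27.5),('g5',-27.5),('s1',-8),('s2',14.5),('s3',37.5),('s4',60)):
    d=dict(np.load(f'pics/{t}_wrist.npz'))
    print(t,stripe(d,g),stripe(d,g,y0s=np.arange(-.003,.0031,.0005)))
ts=['s1','s2','s3','s4']
n=200
cv2.imwrite('pics/f2.png',np.vstack([np.hstack([cv2.resize(flat(dict(np.load(f'pics/{t}_wrist.npz')),z,h),(n,n)) for t in ts]) for z,h in((.001,.09),(.034,.045))]))"
```

```text
g1 (np.float32(70.598915), np.float64(-29.5), 0) (np.float32(72.7451), np.float64(-25.0), np.float64(-0.0015))
g5 (np.float32(65.75476), np.float64(-30.0), 0) (np.float32(66.30978), np.float64(-28.25), np.float64(-0.0005))
s1 (np.float32(81.310486), np.float64(-13.25), 0) (np.float32(82.15962), np.float64(-10.0), np.float64(-0.001))
s2 (np.float32(74.43543), np.float64(11.5), 0) (np.float32(74.75547), np.float64(9.75), np.float64(0.0005))
s3 (np.float32(81.02909), np.float64(34.25), 0) (np.float32(84.018875), np.float64(29.0), np.float64(0.0015000000000000005))
s4 (np.float32(74.512474), np.float64(57.25), 0) (np.float32(81.45563), np.float64(50.5), np.float64(0.002))
```

View pics/f2.png

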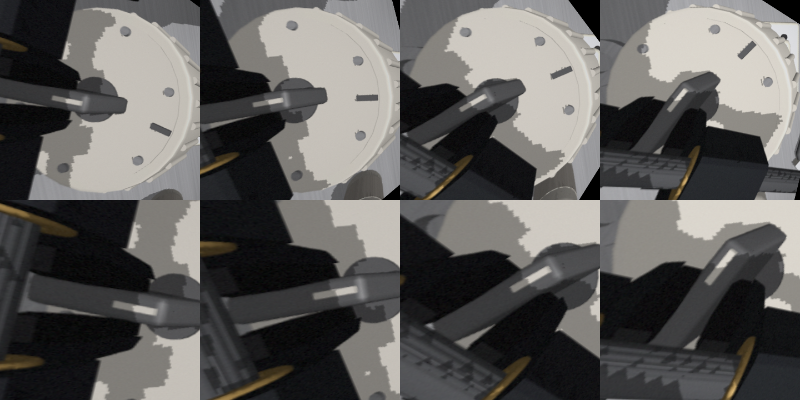

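The stripe is clear in all panels, and the fit shows a common offset of about 2.7 mm downhill. I'll correct for it and check the face centre from the mark's radius.

```bash
python3 -c "
from an import *
for t,g,mk in(('g1',-27.5,-27),('g5',-27.5,-27),('s1',-10,-26),('s2',10,1.4),('s3',30,24),('s4',54,46.5)):
    d=dict(np.load(f'pics/{t}_wrist.npz'))
    b=stripe(d,g,cx=-.0027,cy=-.0002)
    # mark radial extent
    rr=np.arange(.045,.085,.00025);v=0
    for o in (-.5,0,.5):
        a=np.radians(mk+o);uv=proj(d,face(p,np.c_[rr*np.cos(a),rr*np.sin(a),0*rr+.002])).astype(np.float32)
        v=v+cv2.remap(cv2.cvtColor(d['image'],cv2.COLOR_RGB2GRAY),uv[None,:,0],uv[None,:,1],1)[0].astype(float)/3
    k=rr[v<140];k=k[(k>.05)&(k<.078)]
    print(t,'bar',b,'mark',mark_ang(d,mk-15,mk+15)[0].round(2),'r',k.min(),k.max())
"
```

```text
g1 bar (np.float32(65.74732), np.float64(-25.25), 0) mark -27.2 r 0.052000000000000005 0.07125000000000002
g5 bar (np.float32(62.34453), np.float64(-25.0), 0) mark -27.15 r 0.052000000000000005 0.07125000000000002
s1 bar (np.float32(74.961426), np.float64(-10.75), 0) mark -25.76 r 0.051750000000000004 0.07125000000000002
s2 bar (np.float32(67.02474), np.float64(10.5), 0) mark 1.45 r 0.051750000000000004 0.07100000000000002
s3 bar (np.float32(75.553276), np.float64(30.25), 0) mark 23.88 r 0.051250000000000004 0.07125000000000002
s4 bar (np.float32(75.02), np.float64(51.0), 0) mark 46.47 r 0.052750000000000005 0.07150000000000002
```

Call:
apply_moves(travel=[[0, 0, 0], [0, 0, 0], [0, 0, 0], [0, 0, 0], [0, 0, 0], [0, 0, 0], [0, 0, 0], [0, 0, 0]], roll=[4, 8, 12, 16, 19, 21, 22, 23], gripper=[0, 0, 0, 0, 0, 0, 0, 0])

```text
clock: 10.33
tool_pos: [0.6156, 0.2161, 0.1775]
eef_rot: [0.703, -0.091, -0.7, -0.088]
contact_force: [-3.8, -7.4, 16.3]
opening: 0.07
```

```bash
cat >> an.py <<'E'
def rd(tag,lo,hi,bg):
    read(tag,lo,hi);d=dict(np.load(f"pics/{tag}_wrist.npz"));print("bar by stripe",stripe(d,bg,cx=-.0027,cy=-.0002))
E
python3 -c "
from an import *
rd('s5',40,95,77)"
```

```text
s5 t 10.33 q7 1.72 pos [0.6156 0.2161 0.1775] F [-3.8 -7.4 16.3] M [-1.52  0.46 -0.16] op 6.2 jaw 165.4 bar [82.6 84.4] mark 69.4 100.0 218.41176470588235 twist [13.3 15.1]
bar by stripe (np.float32(52.090897), np.float64(72.0), 0)
```

The mark and stripe agree once the centre is shifted 2.7 mm downhill. Twist has fallen 13° → 8.5° → 6.7° → 5.8° → about 4.5°, so the load is descending and nearly level. The opening dropped to 6 mm, which means the grip is riding off the bar top. I'll regrip about 7 mm deeper.

Call:
apply_moves(travel=[[0, 0, 0], [0, 0, 1], [0, 0, 2], [0, 0, 2], [0, 0, 1.2], [0, 0, 0.4], [0, 0, -0.3], [0, 0, -0.7]], roll=[0, 0, -4, -8, -12, -14, -14, -14], gripper=[4.2, 4.2, 4.2, 4.2, 4.2, 4.2, 4.2, 4.2])

```text
clock: 11.05
tool_pos: [0.6143, 0.2181, 0.1668]
eef_rot: [-0.685, 0.174, 0.686, 0.173]
contact_force: [0.1, -0.7, -0.6]
opening: 0.474
```

Call:
apply_moves(travel=[[0, 0, 0], [0, 0, 0], [0, 0, 0], [0, 0, 0], [0, 0, 0], [0, 0, 0], [0, 0, 0], [0, 0, 0]], roll=[0, 0, 0, 0, 0, 0, 0, 0], gripper=[3, 2, 0, 0, 0, 0, 0, 0], newtons=20)

```text
clock: 11.72
tool_pos: [0.6167, 0.2174, 0.1678]
eef_rot: [0.687, -0.174, -0.684, -0.175]
contact_force: [5.0, -0.5, -1.8]
opening: 0.205
```

```bash
cat >> an.py <<'E'
p[:2]+=-.0027*c30*np.array([np.cos(p[2]),np.sin(p[2])])
def face(p,pts,_f=face): return _f(p,pts)-[0,0,.00135]   # centre moved 2.7 mm downhill in the face plane
def rd(tag,lo,hi,bg):
    read(tag,lo,hi);d=dict(np.load(f"pics/{tag}_wrist.npz"));print("bar by stripe",stripe(d,bg))
E
python3 -c "
from an import *
for t,g,lo,hi in(('g5',-27.5,-45,10),('s1',-10,-40,5),('s2',10,-20,20),('s3',30,5,40),('s4',51,30,60),('s5',72,50,85)):
    d=dict(np.load(f'pics/{t}_wrist.npz'));m=mark_ang(d,lo,hi)[0];b=stripe(d,g);print(t,m.round(1),b[1],(b[1]-m).round(1),b[0])
rd('r1',45,90,68)"
```

```text
g5 -26.1 -25.75 0.4 62.180496
s1 -24.9 -11.5 13.4 74.79598
s2 1.5 10.0 8.5 67.20568
s3 23.0 29.75 6.8 76.19778
s4 44.9 50.5 5.6 75.6919
s5 67.2 72.0 4.8 53.07493
r1 t 11.72 q7 1.49 pos [0.6167 0.2174 0.1678] F [ 5.  -0.5 -1.8] M [-0.04 -1.14  0.04] op 18.0 jaw 151.4 bar [66.7 72.1] mark 67.5 98.0 218.11764705882354 twist [-0.8  4.6]
bar by stripe (np.float32(75.73948), np.float64(66.75), 0)
```

Good, the opening is 18 mm and the bar is at rest in line with the mark. Continuing the turn.

Call:
apply_moves(travel=[[0.1, 0, 0], [0.1, 0, 0], [0.1, 0, 0], [0.1, 0, 0], [0.1, 0, 0], [0.1, 0, 0], [0.1, 0, 0], [0.1, 0, 0]], roll=[4, 8, 12, 16, 19, 21, 22, 23], gripper=[0, 0, 0, 0, 0, 0, 0, 0], newtons=25)

```text
clock: 12.43
tool_pos: [0.6163, 0.2179, 0.1683]
eef_rot: [0.707, -0.034, -0.706, -0.034]
contact_force: [1.8, -3.5, 4.2]
opening: 0.2
```

```bash
python3 -c "
from an import *
rd('s6',60,115,90)"
```

```text
s6 t 12.43 q7 1.86 pos [0.6163 0.2179 0.1683] F [ 1.8 -3.5  4.2] M [-0.31 -0.33 -0.2 ] op 17.6 jaw 174.5 bar [93.1 92.3] mark 81.8 104.0 225.05882352941177 twist [11.2 10.5]
bar by stripe (np.float32(55.600616), np.float64(87.75), 0)
```

Call:
apply_moves(travel=[[0, 0, 0], [0, 0, 0], [0, 0, 0], [0, 0, 0], [0, 0, 0], [0, 0, 0], [0, 0, 0], [0, 0, 0]], roll=[4, 8, 12, 16, 19, 21, 22, 23], gripper=[0, 0, 0, 0, 0, 0, 0, 0])

```text
clock: 13.15
tool_pos: [0.6161, 0.218, 0.1691]
eef_rot: [0.699, 0.108, -0.698, 0.108]
contact_force: [0.5, -3.1, 9.8]
opening: 0.194
```

```bash
python3 -c "
from an import *
rd('s7',75,130,112)"
```

```text
s7 t 13.15 q7 2.24 pos [0.6161 0.218  0.1691] F [ 0.5 -3.1  9.8] M [-0.64 -0.01 -0.3 ] op 17.0 jaw -162.5 bar [119.  112.6] mark 100.2 110.0 231.11764705882354 twist [18.9 12.4]
bar by stripe (np.float32(60.272545), np.float64(109.5), 0)
```

```bash
cat > fit.py <<'E'
import numpy as np,sys
def fit(D,dirs=None,bias=0.):
    D=np.array(D,float);th=np.radians(D[:,0]);T=.8*np.radians(D[:,1]-bias)
    X=np.c_[D[:,2] if D.shape[1]>2 else np.ones(len(D)),np.sin(th),np.cos(th)]
    c,*_=np.linalg.lstsq(X,T,rcond=None)
    A=np.hypot(c[1],c[2]);d=np.degrees(np.arctan2(-c[2],-c[1]))
    print("f",c[0].round(3),"A",A.round(3),"delta",d.round(1),"lowest at drum",(180-d).round(1),"resid deg",np.degrees((T-X@c)/.8).round(1))
E
python3 -c "
from fit import fit
D=[(-24.9,13.4),(1.5,8.5),(23,6.8),(44.9,5.6),(67.2,4.8),(81.8,6.0),(100.2,9.3)]
fit(D);fit(D[1:]);fit(D[:4]+D[5:])"
```

```text
f 0.224 A 0.154 delta 38.7 lowest at drum 141.3 resid deg [-0.  -0.4  0.5  0.5 -0.6 -0.5  0.5]
f 0.224 A 0.154 delta 38.6 lowest at drum 141.4 resid deg [-0.4  0.5  0.5 -0.6 -0.5  0.5]
f 0.222 A 0.149 delta 38.9 lowest at drum 141.1 resid deg [ 0.1 -0.5  0.3  0.3 -0.7  0.4]
```

Call:
apply_moves(travel=[[0, 0, 0], [0, 0, 0], [0, 0, 0], [0, 0, 0], [0, 0, 0], [0, 0, 0], [0, 0, 0], [0, 0, 0]], roll=[4, 8, 12, 15, 17, 18, 19, 20], gripper=[0, 0, 0, 0, 0, 0, 0, 0])

```text
clock: 13.87
tool_pos: [0.6163, 0.2177, 0.1699]
eef_rot: [0.67, 0.227, -0.669, 0.228]
contact_force: [-0.2, -6.1, 13.0]
opening: 0.187
```

```bash
python3 -c "
from an import *
rd('s8',95,150,128)"
```

```text
s8 t 13.87 q7 2.56 pos [0.6163 0.2177 0.1699] F [-0.2 -6.1 13. ] M [-0.99  0.17 -0.37] op 16.4 jaw -142.5 bar [139.7 131.5] mark 115.3 115.0 174.52941176470588 twist [24.4 16.2]
bar by stripe (np.float32(67.219696), np.float64(128.0), 0)
```

Fit: f = 0.224, A = 0.154, both within the given ranges, with the lowest point near drum angle 141°. The wrist is near its limit, so I need a half-turn regrip. The mark may then be hidden, so I'll calibrate the face dots against it first.

```bash
cat >> an.py <<'E'
def dots(d,n=720):
    f=cv2.cvtColor(flat(d,.001,.09,n),cv2.COLOR_BGR2GRAY);P=cv2.SimpleBlobDetector_Params()
    P.filterByArea=True;P.minArea=200;P.maxArea=1600;P.filterByCircularity=True;P.circularity=.6;P.minCircularity=.6;P.filterByInertia=False;P.filterByConvexity=False;P.blobColor=0;P.minThreshold=40;P.maxThreshold=220;P.thresholdStep=5
    k=[((q.pt[0]-n/2)*180/n,(n/2-q.pt[1])*180/n) for q in cv2.SimpleBlobDetector_create(P).detect(f)]
    return sorted((round(float(np.hypot(*q)),1),round(float(np.degrees(np.arctan2(q[1],q[0]))),1)) for q in k)
E
sed -i 's/P.circularity=.6;//' an.py
python3 -c "
from an import *
for t,m in(('g1',-26.1),('s2',1.5),('s3',23),('s4',44.9),('s7',100.2),('s8',115.3)):
    print(t,[(a,round((b-m)%360,1)) for a,b in dots(dict(np.load(f'pics/{t}_wrist.npz'))) if 50<a<75])
from fit import fit
D=[(-24.9,13.4),(1.5,8.5),(23,6.8),(44.9,5.6),(67.2,4.8),(81.8,6.0),(100.2,9.3),(115.3,12.7)]
fit(D);fit(D[1:])"
```

```text
g1 [(65.2, 30.9), (65.4, 328.9), (67.1, 91.5)]
s2 [(65.4, 329.3), (65.4, 31.3), (67.3, 92.3), (68.0, 268.3)]
s3 [(65.0, 329.3), (65.5, 31.1), (67.4, 91.8)]
s4 [(65.7, 31.1), (65.8, 329.6)]
s7 [(66.0, 30.6), (67.0, 91.2)]
s8 [(65.9, 30.5), (66.3, 329.6), (66.8, 91.1)]
f 0.237 A 0.169 delta 40.9 lowest at drum 139.1 resid deg [-0.2 -0.3  0.7  0.7 -0.7 -0.8 -0.1  0.6]
f 0.246 A 0.179 delta 39.9 lowest at drum 140.1 resid deg [-0.6  0.6  0.8 -0.5 -0.7 -0.1  0.5]
```

Call:
apply_moves(travel=[[0, 0, 0], [0, 0, 0], [0, 0, 1.5], [0, 0, 3], [0, 0, 4], [0, 0, 4], [0, 0, 4], [0, 0, 4]], roll=[0, 0, 0, 0, -7, -14, -21, -28], gripper=[4.2, 4.2, 4.2, 4.2, 4.2, 4.2, 4.2, 4.2])

```text
clock: 14.58
tool_pos: [0.6152, 0.2196, 0.2093]
eef_rot: [0.705, 0.058, -0.704, 0.057]
contact_force: [-0.2, -0.0, 0.3]
opening: 0.479
```

Call:
apply_moves(travel=[[0, 0, 0], [0, 0, 0], [0, 0, 0], [0, 0, 0], [0, 0, 0], [0, 0, 0], [0, 0, 0], [0, 0, 0]], roll=[-7, -14, -21, -28, -35, -42, -49, -56], gripper=[4.2, 4.2, 4.2, 4.2, 4.2, 4.2, 4.2, 4.2])

```text
clock: 15.25
tool_pos: [0.615, 0.2197, 0.2091]
eef_rot: [-0.649, 0.28, 0.649, 0.281]
contact_force: [0.1, -0.2, 0.3]
opening: 0.477
```

Call:
apply_moves(travel=[[0, 0, 0], [0, 0, 0], [0, 0, 0], [0, 0, 0], [0, 0, 0], [0, 0, 0], [0, 0, 0], [0, 0, 0]], roll=[-7, -14, -21, -28, -35, -42, -49, -56], gripper=[4.2, 4.2, 4.2, 4.2, 4.2, 4.2, 4.2, 4.2])

```text
clock: 15.92
tool_pos: [0.6149, 0.22, 0.209]
eef_rot: [-0.441, 0.552, 0.442, 0.553]
contact_force: [-0.2, -0.1, -0.8]
opening: 0.474
```

Call:
apply_moves(travel=[[0, 0, 0], [0, 0, 0], [0, 0, 0], [0, 0, 0], [0, 0, 0], [0, 0, 0], [0, 0, 0], [0, 0, 0]], roll=[-7, -14, -21, -28, -35, -42, -49, -56], gripper=[4.2, 4.2, 4.2, 4.2, 4.2, 4.2, 4.2, 4.2])

```text
clock: 16.58
tool_pos: [0.6148, 0.2203, 0.2089]
eef_rot: [-0.13, 0.695, 0.132, 0.695]
contact_force: [0.5, -0.1, -0.6]
opening: 0.481
```

```bash
python3 -c "
from an import *
read('u1',95,150);print([(a,b) for a,b in dots(dict(np.load('pics/u1_wrist.npz'))) if 50<a<75])
d=cams.snapshot('scene');np.savez('pics/u1_scene.npz',**d)
n=400
cv2.imwrite('pics/u1.png',np.hstack([cv2.resize(flat(dict(np.load('pics/u1_wrist.npz')),z,h),(n,n)) for z,h in((.001,.09),(.034,.05))]))"
```

```text
u1 t 16.58 q7 -0.46 pos [0.6148 0.2203 0.2089] F [ 0.5 -0.1 -0.6] M [ 0.01 -0.14 -0.02] op 42.3 jaw 21.3 bar [-56.9 -63.9] mark 96.3 15.0 134.23529411764704 twist [-153.2 -160.2]
[(65.0, -34.3), (66.0, -95.7), (66.6, 26.7), (67.5, -155.7), (68.4, 145.2)]
```

View pics/u1.png

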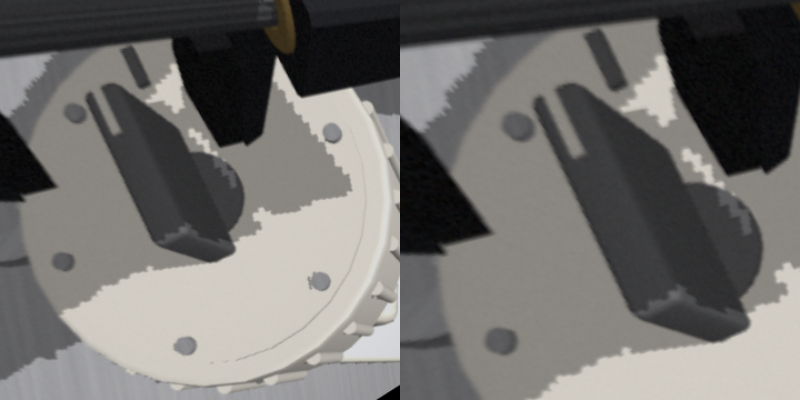

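The dots put the drum at 115.2°, the same as the mark. Lowering with the half-turned gripper and gripping.

Call:
apply_moves(travel=[[0.15, -0.2, 0], [0.15, -0.2, -1], [0.15, -0.2, -2], [0.15, -0.2, -3], [0.15, -0.2, -3.8], [0.15, -0.2, -4.2], [0.15, -0.2, -4.2], [0.15, -0.2, -4.2]], roll=[-7, -7, -7, -7, -7, -7, -7, -7], gripper=[4.2, 4.2, 4.2, 4.2, 4.2, 4.2, 3.5, 3])

```text
clock: 17.35
tool_pos: [0.6168, 0.2165, 0.165]
eef_rot: [-0.09, 0.702, 0.09, 0.701]
contact_force: [-1.1, -0.3, -0.0]
opening: 0.354
```

Call:
apply_moves(travel=[[0, 0, 0], [0, 0, 0], [0, 0, 0], [0, 0, 0], [0, 0, 0], [0, 0, 0], [0, 0, 0], [0, 0, 0]], roll=[0, 0, 0, 0, 0, 0, 0, 0], gripper=[2, 1, 0, 0, 0, 0, 0, 0], newtons=30)

```text
clock: 18.02
tool_pos: [0.6154, 0.2163, 0.1654]
eef_rot: [-0.09, 0.702, 0.09, 0.7]
contact_force: [-5.1, -1.7, 2.9]
opening: 0.207
```

```bash
cat >> an.py <<'E'
def rdd(tag,bg):
    read(tag,95,150);d=dict(np.load(f"pics/{tag}_wrist.npz"))
    print("dots+30 mod60",[(a,round((b-30)%60,1)) for a,b in dots(d) if 60<a<72],"stripe",stripe(d,bg,span=15))
E
python3 -c "
from an import *
rdd('v0',115)"
```

```text
v0 t 18.02 q7 -0.58 pos [0.6154 0.2163 0.1654] F [-5.1 -1.7  2.9] M [-0.21  1.23  0.02] op 18.2 jaw 14.6 bar [-64.2 -70. ] mark 148.2 20.0 55.23529411764706 twist [147.6 141.7]
dots+30 mod60 [(65.7, 56.3), (66.0, 54.3), (67.6, 54.0)] stripe (np.float32(11.8398285), np.float64(110.75), 0)
```

Call:
apply_moves(travel=[[0, 0, 0], [0, 0, 0], [0, 0, 0], [0, 0, 0], [0, 0, 0], [0, 0, 0], [0, 0, 0], [0, 0, 0]], roll=[5, 10, 15, 20, 24, 27, 29, 30], gripper=[0, 0, 0, 0, 0, 0, 0, 0])

```text
clock: 18.73
tool_pos: [0.6171, 0.2155, 0.1667]
eef_rot: [-0.268, 0.654, 0.268, 0.654]
contact_force: [-5.2, -3.0, 8.0]
opening: 0.185
```

```bash
python3 -c "
from an import *
rdd('v1',140)"
```

```text
v1 t 18.73 q7 -0.14 pos [0.6171 0.2155 0.1667] F [-5.2 -3.   8. ] M [-0.53  1.11 -0.26] op 16.3 jaw 44.5 bar [-33.4 -41.3] mark 96.2 19.0 33.588235294117645 twist [-129.7 -137.6]
dots+30 mod60 [(65.2, 5.1), (66.3, 3.2), (68.0, 9.0), (68.5, 3.1)] stripe (np.float32(32.59589), np.float64(137.75), 0)
```

Call:
apply_moves(travel=[[0, 0, 0], [0, 0, 0], [0, 0, 0], [0, 0, 0], [0, 0, 0], [0, 0, 0], [0, 0, 0], [0, 0, 0]], roll=[4, 8, 12, 16, 19, 21, 22, 23], gripper=[0, 0, 0, 0, 0, 0, 0, 0])

```text
clock: 19.45
tool_pos: [0.6179, 0.2156, 0.1669]
eef_rot: [-0.393, 0.588, 0.392, 0.589]
contact_force: [-3.0, -2.9, 7.1]
opening: 0.169
```

```bash
python3 -c "
from an import *
rdd('v2',160)"
```

```text
v2 t 19.45 q7 0.2 pos [0.6179 0.2156 0.1669] F [-3.  -2.9  7.1] M [-0.5   0.73 -0.34] op 14.9 jaw 67.5 bar [-12.5 -16.5] mark 135.2 14.0 19.11764705882353 twist [-147.8 -151.7]
dots+30 mod60 [(64.9, 22.9), (66.1, 21.0), (66.5, 24.5), (68.7, 20.9)] stripe (np.float32(45.162025), np.float64(161.5), 0)
```

Call:
apply_moves(travel=[[0, 0, 0], [0, 0, 0], [0, 0, 0], [0, 0, 0], [0, 0, 0], [0, 0, 0], [0, 0, 0], [0, 0, 0]], roll=[4, 8, 12, 16, 19, 21, 22, 23], gripper=[0, 0, 0, 0, 0, 0, 0, 0])

```text
clock: 20.17
tool_pos: [0.6177, 0.2161, 0.1657]
eef_rot: [0.502, -0.498, -0.502, -0.498]
contact_force: [-0.9, -1.2, 2.0]
opening: 0.165
```

```bash
python3 -c "
from an import *
rdd('v3',180)"
```

```text
v3 t 20.17 q7 0.55 pos [0.6177 0.2161 0.1657] F [-0.9 -1.2  2. ] M [ 0.12  0.38 -0.54] op 14.6 jaw 90.5 bar [7.5 9.9] mark 148.0 27.0 125.0 twist [-140.5 -138.1]
dots+30 mod60 [(65.0, 41.6), (65.9, 39.5), (66.7, 43.1)] stripe (np.float32(44.69863), np.float64(183.75), 0)
```

Now the reverse direction, for a check that doesn't depend on bias.

Call:
apply_moves(travel=[[0, 0, 0], [0, 0, 0], [0, 0, 0], [0, 0, 0], [0, 0, 0], [0, 0, 0], [0, 0, 0], [0, 0, 0]], roll=[-7, -14, -21, -28, -33, -36, -38, -39], gripper=[0, 0, 0, 0, 0, 0, 0, 0])

```text
clock: 20.88
tool_pos: [0.6179, 0.2146, 0.1661]
eef_rot: [-0.309, 0.637, 0.306, 0.637]
contact_force: [-1.5, -2.8, 5.2]
opening: 0.169
```

```bash
python3 -c "
from an import *
print(stripe(dict(np.load('pics/u1_wrist.npz')),115,span=15))
rdd('w1',146)"
```

```text
(np.float32(31.073181), np.float64(113.0), 0)
w1 t 20.88 q7 -0.04 pos [0.6179 0.2146 0.1661] F [-1.5 -2.8  5.2] M [-1.15  0.26  0.42] op 14.9 jaw 51.5 bar [-26.9 -34. ] mark 130.9 16.0 19.823529411764707 twist [-157.7 -164.9]
dots+30 mod60 [(65.3, 40.4), (65.7, 42.5), (67.3, 39.3)] stripe (np.float32(45.73429), np.float64(153.75), 0)
```

Call:
apply_moves(travel=[[0, 0, 0], [0, 0, 0], [0, 0, 0], [0, 0, 0], [0, 0, 0], [0, 0, 0], [0, 0, 0], [0, 0, 0]], roll=[-4, -8, -12, -15, -17, -18, -19, -20], gripper=[0, 0, 0, 0, 0, 0, 0, 0])

```text
clock: 21.6
tool_pos: [0.618, 0.2135, 0.1669]
eef_rot: [-0.194, 0.68, 0.19, 0.681]
contact_force: [-2.8, -6.3, 11.3]
opening: 0.187
```

```bash
python3 -c "
from an import *
rdd('w2',128)"
```

```text
w2 t 21.6 q7 -0.33 pos [0.618  0.2135 0.1669] F [-2.8 -6.3 11.3] M [-1.62  0.67  0.44] op 16.5 jaw 31.5 bar [-46.2 -54.3] mark 123.0 41.0 55.705882352941174 twist [-169.2 -177.3]
dots+30 mod60 [(65.3, 28.1), (65.6, 29.9), (67.1, 27.0)] stripe (np.float32(49.95972), np.float64(135.5), 0)
```

Call:
apply_moves(travel=[[0, 0, 0], [0, 0, 0], [0, 0, 0], [0, 0, 0], [0, 0, 0], [0, 0, 0], [0, 0, 0], [0, 0, 0]], roll=[-4, -8, -12, -15, -17, -18, -19, -20], gripper=[0, 0, 0, 0, 0, 0, 0, 0])

```text
clock: 22.32
tool_pos: [0.6171, 0.2128, 0.1674]
eef_rot: [-0.074, 0.703, 0.069, 0.704]
contact_force: [-5.1, -7.6, 15.3]
opening: 0.193
```

```bash
python3 -c "
from an import *
rdd('w3',107)"
```

```text
w3 t 22.32 q7 -0.62 pos [0.6171 0.2128 0.1674] F [-5.1 -7.6 15.3] M [-1.9   1.32  0.44] op 16.9 jaw 11.5 bar [-67.5 -72.8] mark 147.5 16.0 55.470588235294116 twist [144.9 139.7]
dots+30 mod60 [(65.8, 11.2), (66.0, 13.1)] stripe (np.float32(54.136375), np.float64(115.5), 0)
```

The stripe angle is sensitive to the centre. I'll solve the centre per image from the dot pattern, then refit everything jointly with a bias term.

```bash
cat > joint.py <<'E'
from an import *
from scipy.optimize import least_squares
def centre(d,g,r0=None):
    k=np.array([(a*np.cos(np.radians(b)),a*np.sin(np.radians(b))) for a,b in dots(d) if 60<a<73])
    def res(v):
        q=k-v[:2];a=np.degrees(np.arctan2(q[:,1],q[:,0]))-v[2]-30;a=(a+30)%60-30
        return np.r_[np.radians(a)*66,np.hypot(*q.T)-(r0 or v[3])]
    o=least_squares(res,[0,0,g]+([] if r0 else [66]),loss="soft_l1");return o.x,len(k),np.sqrt(np.mean(o.fun**2))
def meas(t,g,bg,r0=None,span=12):
    d=dict(np.load(f"pics/{t}_wrist.npz"));x,n,e=centre(d,g,r0)
    s=stripe(d,bg,cx=x[0]/1e3,cy=x[1]/1e3,span=span)
    print(t,n,"c",x[:2].round(1),"drum",x[2].round(1),x[3:].round(1),"rms",e.round(2),"bar",s[1],s[0].round(),"tw",(s[1]-x[2]).round(1));return x[2],s[1]-x[2]
E
cat > L.py <<'E'
L=[('g1',-26,-26),('s1',-25,-11.5),('s2',1.5,10),('s3',23,30),('s4',45,51),('s5',67,72),('r1',67,67),('s6',82,88),('s7',100,109),('s8',115,128),('u1',115,115),('v1',124,138),('v2',142,160),('v3',161,183),('w1',160,153),('w2',148,135),('w3',132,115)]
E
python3 -c "
from joint import *
from L import L
x=centre(dict(np.load('pics/u1_wrist.npz')),115);print(x)
for t in L: meas(*t,r0=66.)
"
```

```text
(array([ -1.14632157,   1.11209845, 115.44809811,  66.89638297]), 5, np.float64(0.14596304617421238))
g1 3 c [-1.1  1. ] drum -26.3 [] rms 0.57 bar -27.25 56.0 tw -1.0
s1 4 c [-1.9  0.3] drum -24.4 [] rms 0.93 bar -11.0 63.0 tw 13.4
s2 4 c [-1.8 -0.1] drum 1.8 [] rms 0.99 bar 9.5 56.0 tw 7.7
s3 3 c [-1.6  0.1] drum 23.0 [] rms 0.56 bar 27.0 66.0 tw 4.0
s4 2 c [-0.4 -0.5] drum 45.3 [] rms 0.44 bar 50.75 72.0 tw 5.4
s5 3 c [-0.8 -0.4] drum 67.6 [] rms 0.51 bar 69.75 45.0 tw 2.2
r1 3 c [-1.  -0.4] drum 67.6 [] rms 0.6 bar 64.25 71.0 tw -3.3
s6 3 c [-0.5 -0.4] drum 82.1 [] rms 0.57 bar 86.0 49.0 tw 3.9
s7 2 c [-0.6 -0.8] drum 100.4 [] rms 0.39 bar 106.5 50.0 tw 6.1
s8 3 c [ 0.1 -0.4] drum 115.5 [] rms 0.54 bar 127.25 64.0 tw 11.7
u1 5 c [-1.2  0.9] drum 115.5 [] rms 0.64 bar 110.75 34.0 tw -4.7
v1 4 c [-2.5  0.9] drum 125.4 [] rms 1.66 bar 134.0 30.0 tw 8.6
v2 4 c [-1.9  0.2] drum 142.7 [] rms 0.95 bar 159.5 52.0 tw 16.8
v3 3 c [-1.5  0.2] drum 161.1 [] rms 0.77 bar 184.75 51.0 tw 23.6
w1 3 c [-1.5  0.2] drum 161.3 [] rms 0.8 bar 152.5 52.0 tw -8.8
w2 3 c [-1.3  0.6] drum 148.8 [] rms 0.68 bar 134.0 57.0 tw -14.8
w3 2 c [-0.2  0.6] drum 132.0 [] rms 0.63 bar 115.75 55.0 tw -16.3
```

```bash
cat > all.py <<'E'
from joint import *
from L import L
import io,contextlib
def run(L=L,show=True):
    R=[]
    for t in L:
        with contextlib.redirect_stdout(io.StringIO()): R.append(meas(*t,r0=66.9))
    R=np.array(R);n=[t[0] for t in L];rest=[n.index(k) for k in('g1','r1','u1')]
    ph=np.radians(R[:,0]+R[:,1]);B=np.c_[-np.sin(ph),np.cos(ph)]/.016*180/np.pi
    # T[deg] = s f - A sin(th+d) + bar-top offset (2 params); rest images have s=0 and no torque
    sgn=np.array([0 if k in('g1','r1','u1') else -1 if k[0]=='w' else 1 for k in n])
    use=np.array([k not in('w1',) for k in n]);m=(sgn!=0)
    th=np.radians(R[:,0]);X=np.c_[sgn,m*np.sin(th),m*np.cos(th),B]
    w=np.where(m,1.,2.)*use
    c=np.linalg.lstsq(X*w[:,None],R[:,1]*w,rcond=None)[0]
    d=np.degrees(np.arctan2(-c[2],-c[1]));k=.8*np.pi/180
    print("f",(c[0]*k).round(3),"A",(np.hypot(c[1],c[2])*k).round(3),"lowest at",(180-d).round(1),"top off mm",(c[3:]*1e3).round(2))
    for i in range(len(n)): print(n[i],R[i].round(1),"corr",(R[i,1]-B[i]@c[3:]).round(1),"res",(R[i,1]-X[i]@c).round(1))
    J=X[use]*w[use,None];rs=(R[:,1]-X@c)[use]*w[use];C=np.linalg.inv(J.T@J)*rs.var()*len(rs)/(len(rs)-5)
    g=np.array([0,-c[2],c[1],0,0])/(c[1]**2+c[2]**2);print("sigma of angle",np.degrees(np.sqrt(g@C@g)).round(1))
if __name__=="__main__": run()
E
python3 all.py
```

```text
f 0.222 A 0.135 lowest at 128.4 top off mm [ 0.92 -0.01]
g1 [-26.3   0.5] corr -0.9 res -0.9
s1 [-24.4  13.2] corr 12.6 res 1.1
s2 [1.9 7.9] corr 8.5 res 0.4
s3 [23.  5.] corr 6.6 res 0.1
s4 [45.3  5.4] corr 8.0 res 1.8
s5 [67.6  2.9] corr 6.1 res -1.3
r1 [67.6 -2.3] corr 0.7 res 0.7
s6 [82.1  4.9] corr 8.2 res -0.6
s7 [100.4   8.4] corr 11.5 res 0.2
s8 [115.5  12.5] corr 15.1 res 1.3
u1 [115.4  -4.2] corr -1.1 res -1.1
v1 [125.3  10.2] corr 12.5 res -2.8
v2 [142.7  17.3] corr 18.4 res 0.1
v3 [161.1  23.1] corr 22.8 res 1.7
w1 [161.3  -8. ] corr -6.5 res 4.1
w2 [148.8 -14.1] corr -11.7 res 0.7
w3 [132. -17.] corr -14.0 res 1.2
sigma of angle 5.3
```

I can also use the wrist moment. Referred to the contact about 0.2 m below the sensor, its component along the drum axis is the turning torque, so I'll regress it over the readings so far.

```bash
cat > mom.py <<'E'
import numpy as np
from scipy.optimize import least_squares
yw=2.99934;a=np.array([-.5*np.cos(yw),-.5*np.sin(yw),np.sqrt(.75)])
D={ # tag: drum, dir, F, M
'g5':(-26,0,(4.3,3.9,-4.3),(.768,-.924,.106)),'s1':(-24.6,1,(-2,-2.6,5.4),(-.282,.282,-.37)),'s2':(1.7,1,(-3.1,-5.3,4.8),(-.57,.56,-.36)),
's3':(23,1,(-1.9,-6.6,7.3),(-1.16,.5,-.26)),'s4':(45.1,1,(-1.4,-7.8,8.3),(-1.45,.16,-.23)),'r1':(67.5,0,(5,-.5,-1.8),(-.04,-1.14,.04)),
's6':(82,1,(1.8,-3.5,4.2),(-.31,-.33,-.2)),'s7':(100.3,1,(.5,-3.1,9.8),(-.64,-.01,-.3)),'s8':(115.4,1,(-.2,-6.1,13),(-.99,.17,-.37)),
'v0':(115.3,0,(-5.1,-1.7,2.9),(-.21,1.23,.02)),'v1':(125,1,(-5.2,-3,8),(-.53,1.11,-.26)),'v2':(142.5,1,(-3,-2.9,7.1),(-.5,.73,-.34)),
'v3':(161,1,(-.9,-1.2,2),(.12,.38,-.54)),'w2':(148.6,-1,(-2.8,-6.3,11.3),(-1.62,.67,.44)),'w3':(132,-1,(-5.1,-7.6,15.3),(-1.9,1.32,.44))}
def run(D=D,prior=1):
    n=list(D);th=np.radians([D[k][0] for k in n]);s=np.array([D[k][1] for k in n]);F=np.array([D[k][2] for k in n]);M=np.array([D[k][3] for k in n])
    def T(v): return -((M-np.cross(np.tile(v[:3],(len(n),1)),F))@a)
    def mod(v): return np.where(s!=0,s*v[3]-(v[4]*np.sin(th)+v[5]*np.cos(th)),0)
    def res(v): return np.r_[(T(v)-mod(v))/.04,v[0]/.004,v[1]/.004,(v[2]+.2)/.02,(v[3]-.22)/.015,(np.hypot(v[4],v[5])-.16)/.02]
    o=least_squares(res,[0,0,-.2,.22,.1,.1]);v=o.x
    C=np.linalg.inv(o.jac.T@o.jac);A2=v[4]**2+v[5]**2;g=np.array([0,0,0,0,-v[5],v[4]])/A2
    print("r",v[:3].round(4),"f",v[3].round(3),"A",np.sqrt(A2).round(3),"lowest",(180-np.degrees(np.arctan2(v[5],v[4]))).round(1),"+-",np.degrees(np.sqrt(g@C@g)).round(1))
    for k,t,m in zip(n,T(v),mod(v)): print(k,t.round(3),m.round(3),end="; ")
    print()
if __name__=="__main__": run()
E
python3 mom.py
```

```text
r [-2.000e-04 -3.000e-03 -2.039e-01] f 0.224 A 0.157 lowest 135.4 +- 6.1
g5 -0.064 0.0; s1 0.176 0.17; s2 0.039 0.111; s3 0.126 0.079; s4 0.105 0.067; r1 -0.058 0.0; s6 -0.025 0.098; s7 0.257 0.134; s8 0.184 0.171; v0 -0.089 0.0; v1 0.163 0.196; v2 0.239 0.244; v3 0.296 0.292; w2 -0.232 -0.188; w3 -0.224 -0.234;
```

Three estimates so far: 139° (view 1), 128±5° (joint) and 135±6° (moment). The drum is at 132° now. I'll release here to get the bar's rest reading in this same view, then regrip.

Call:
apply_moves(travel=[[0, 0, 0], [0, 0, 0], [0, 0, 0], [0, 0, 0], [0, 0, 0], [0, 0, 0], [0, 0, 0], [0, 0, 0]], roll=[0, 0, 4, 8, 12, 16, 19, 19], gripper=[4, 4, 4, 4, 4, 4, 4, 4])

```text
clock: 23.03
tool_pos: [0.6175, 0.217, 0.1654]
eef_rot: [-0.187, 0.681, 0.187, 0.682]
contact_force: [-0.5, 0.1, -0.3]
opening: 0.452
```

```bash
python3 -c "
from joint import *
rdd('x1',132);meas('x1',132,132,r0=66.9)"
```

```text
x1 t 23.03 q7 -0.35 pos [0.6175 0.217  0.1654] F [-0.5  0.1 -0.3] M [-0.   -0.14 -0.02] op 39.8 jaw 30.7 bar [-47.1 -55.1] mark 116.3 47.0 51.470588235294116 twist [-163.4 -171.5]
dots+30 mod60 [(65.6, 12.9), (65.8, 10.8), (69.1, 11.3)] stripe (np.float32(20.097393), np.float64(129.25), 0)
x1 3 c [-1.4  1.2] drum 132.0 [] rms 0.34 bar 128.0 21.0 tw -4.0
```

Call:
apply_moves(travel=[[0, 0, 0], [0, 0, 0], [0, 0, 0], [0, 0, 0], [0, 0, 0], [0, 0, 0], [0, 0, 0], [0, 0, 0]], roll=[0, 0, 0, 0, 0, 0, 0, 0], gripper=[3, 2, 1, 0, 0, 0, 0, 0], newtons=30)

```text
clock: 23.75
tool_pos: [0.6156, 0.2159, 0.1651]
eef_rot: [-0.187, 0.683, 0.186, 0.681]
contact_force: [-5.5, -1.8, 1.6]
opening: 0.202
```

```bash
python3 -c "
from joint import *
rdd('x2',132);meas('x2',132,132,r0=66.9)"
```

```text
x2 t 23.75 q7 -0.35 pos [0.6156 0.2159 0.1651] F [-5.5 -1.8  1.6] M [-0.46  1.14  0.04] op 17.7 jaw 30.6 bar [-47.2 -55.2] mark 134.2 47.0 52.8235294117647 twist [178.6 170.6]
dots+30 mod60 [(65.5, 12.9), (65.8, 10.7), (67.6, 10.3)] stripe (np.float32(18.34087), np.float64(128.5), 0)
x2 3 c [-1.5  1.1] drum 132.0 [] rms 0.31 bar 126.25 19.0 tw -5.8
```

Run:
```python
import mom
D={k:(v[0],v[1],v[2],(v[3][0],v[3][1]+.13,v[3][2])) for k,v in mom.D.items()}
D['x2']=(132,0,(-5.5,-1.8,1.6),(-.46,1.27,.04));mom.run(D)
from an import *
n=266;rows=[]
for ts in((('x2',132,128.5),('w3',132,115.5),('w2',148.3,135.5)),(('v1',124,137.75),('v2',142,161.5),('v3',161,183.75))):
    r_=[]
    for t,m,b in ts:
        im=cv2.resize(flat(dict(np.load(f'pics/{t}_wrist.npz')),.034,.035,700),(n,n),interpolation=cv2.INTER_AREA);im=cv2.convertScaleAbs(im,alpha=1.5,beta=15)
        P=lambda rr:(int(n/2+rr*np.cos(np.radians(b))*n/70),int(n/2-rr*np.sin(np.radians(b))*n/70))
        cv2.line(im,P(0),P(7),(0,0,255),1);cv2.line(im,P(26),P(34),(0,0,255),1);r_.append(im)
    rows.append(np.hstack(r_))
cv2.imwrite('pics/z.png',np.vstack(rows))
```

```text
r [-0.     -0.0031 -0.2057] f 0.226 A 0.156 lowest 134.3 +- 6.1
g5 -0.051 0.0; s1 0.182 0.17; s2 0.043 0.111; s3 0.128 0.081; s4 0.107 0.07; r1 -0.048 0.0; s6 -0.019 0.103; s7 0.263 0.139; s8 0.188 0.176; v0 -0.082 0.0; v1 0.168 0.201; v2 0.245 0.248; v3 0.304 0.296; w2 -0.229 -0.188; w3 -0.223 -0.233; x2 0.003 0.0;
```

View pics/z.png

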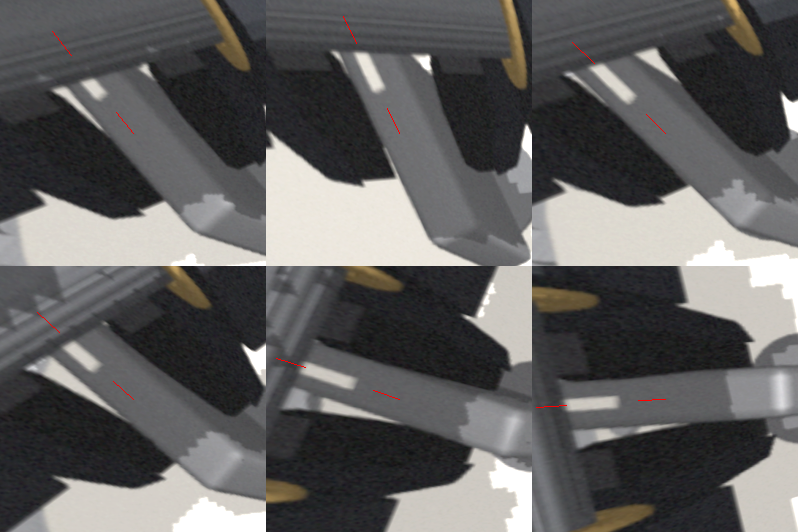

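The bar's edges are clean in this rectified view, and every line parallel to the bar keeps its true direction there whatever the centre. I'll read the bar angle from edge directions instead.

```bash
cat > edge.py <<'E'
from joint import *
from L import L
def edge(t,g,show=False):
    d=dict(np.load(f"pics/{t}_wrist.npz"));im=cv2.GaussianBlur(cv2.cvtColor(flat(d,.034,.04,640),cv2.COLOR_BGR2GRAY),(0,0),2)
    ls=cv2.createLineSegmentDetector().detect(im)[0][:,0]
    v=np.c_[ls[:,2]-ls[:,0],-(ls[:,3]-ls[:,1])];ln=np.hypot(*v.T)/8;a=np.degrees(np.arctan2(v[:,1],v[:,0]))
    a=(a-g+90)%180-90+g
    m=(ls[:,:2]+ls[:,2:])/2/8-40;n=np.array([-np.sin(np.radians(g)),np.cos(np.radians(g))]);off=m[:,0]*n[0]-m[:,1]*n[1]
    k=(abs(a-g)<14)&(ln>9)&(abs(off)<17)
    o=np.argsort(-ln*k)[:k.sum()]
    return [(round(float(a[i]),1),round(float(ln[i])),round(float(off[i]))) for i in o[:7]]
if __name__=="__main__":
    for t,m,b in L+[('x1',132,132),('x2',132,132)]:
        with open('/dev/null','w') as f:
            x=centre(dict(np.load(f"pics/{t}_wrist.npz")),m,66.9)[0][2]
        print(t,"drum",x.round(1),edge(t,b))
E
python3 edge.py
```

```text
g1 drum -26.3 [(-26.3, 51, -6), (-19.3, 28, 10), (-26.1, 19, -2), (-24.0, 12, 12), (-25.8, 10, 2)]
s1 drum -24.4 [(-11.3, 20, -1), (-11.2, 15, 2), (-7.4, 13, -7), (-11.2, 13, -6), (-10.9, 11, -6), (-3.1, 10, -10), (-10.3, 9, 6)]
s2 drum 1.9 [(16.0, 25, -9), (9.9, 24, -7), (9.7, 20, 2), (9.8, 20, -2)]
s3 drum 23.0 [(23.9, 19, -9), (29.6, 19, -2), (37.5, 15, -11), (32.2, 12, 5), (28.9, 12, 2), (29.9, 11, 5), (43.3, 9, 8)]
s4 drum 45.3 [(51.4, 16, 6), (55.2, 13, 4), (51.2, 10, 2)]
s5 drum 67.6 [(74.5, 21, 6), (74.6, 18, -1), (74.6, 18, 3), (80.8, 11, -4), (82.8, 11, -3)]
r1 drum 67.6 [(67.3, 18, -1), (67.9, 14, 6), (60.3, 11, 7), (66.2, 10, 5), (67.4, 9, 2)]
s6 drum 82.1 [(90.4, 19, 6), (90.3, 18, 3), (90.0, 12, -1), (91.0, 10, 5)]
s7 drum 100.4 [(112.4, 22, 6), (112.3, 18, 3), (112.3, 18, -1), (118.3, 14, -12)]
s8 drum 115.5 [(130.3, 18, 6), (130.3, 18, 2), (130.2, 18, -1), (140.8, 10, 7)]
u1 drum 115.4 [(115.5, 59, 5), (115.7, 17, -2), (115.2, 17, 2), (115.5, 14, -14)]
v1 drum 125.3 [(151.2, 28, 8), (139.8, 22, 6), (139.8, 10, 5), (139.9, 10, -1), (139.5, 9, 2)]
v2 drum 142.7 [(171.4, 21, 8), (162.0, 20, 6), (161.8, 14, 2), (161.8, 14, -1), (162.4, 9, -7)]
v3 drum 161.1 [(191.2, 22, 8), (183.6, 14, -1), (183.8, 13, 2), (185.3, 11, 7), (184.9, 9, 6), (184.7, 9, -6)]
w1 drum 161.3 [(158.7, 17, -9), (154.6, 13, -1), (154.2, 13, 2), (148.7, 12, -11)]
w2 drum 148.8 [(136.1, 13, 2), (147.8, 13, -10), (136.3, 12, -1), (135.7, 12, 5), (129.0, 10, -13)]
w3 drum 132.0 [(115.5, 23, 5), (116.1, 11, 2), (116.5, 10, -2)]
x1 drum 132.0 [(132.0, 51, 5)]
x2 drum 132.0 [(138.0, 13, 7), (132.4, 11, 5), (131.2, 10, 6)]
```

Rest images now agree within 0.3°, so this is unbiased. Refitting.

```bash
python3 -c "
from fit import fit
D=[(-24.4,13.2,1),(1.9,7.9,1),(23,6.5,1),(45.3,6,1),(67.6,7,1),(82.1,8.2,1),(100.4,11.9,1),(115.5,14.8,1),(125.3,14.5,1),(142.7,19.2,1),(161.1,22.7,1),(148.8,-12.7,-1),(132,-16.2,-1)]
fit(D);fit(D[1:]);fit([d for d in D if d[0]!=125.3]);fit([d[:2] for d in D[:11]])"
```

```text
f 0.234 A 0.152 delta 49.7 lowest at drum 130.3 resid deg [ 1.1 -0.3  0.1  0.1 -0.1 -0.4  0.6  0.8 -1.3  0.1  0.3  0.6  0.3]
f 0.232 A 0.151 delta 50.8 lowest at drum 129.2 resid deg [-0.1  0.3  0.2 -0.1 -0.5  0.5  0.8 -1.4  0.1  0.4  0.3 -0.1]
f 0.236 A 0.154 delta 50.5 lowest at drum 129.5 resid deg [ 1.1 -0.3  0.2  0.1 -0.2 -0.6  0.3  0.5 -0.3 -0.   0.6  0.3]
f 0.24 A 0.158 delta 47.7 lowest at drum 132.3 resid deg [ 0.5 -0.7 -0.   0.1  0.  -0.3  0.7  0.9 -1.3 -0.   0.1]
```

The fits agree on a lowest angle of 130±2°, with f = 0.234 and A = 0.152, both in range. The drum sits at 132.0° and the bar is gripped near zero twist. I'll make a last check and hand in.

```bash
python3 -c "
from edge import *
s=r.get_state();print(s['clock'],s['opening']*88,s['contact_force'].round(1),abs(s['qd']).max())
np.savez('pics/end_wrist.npz',**cams.snapshot('wrist'));print(centre(dict(np.load('pics/end_wrist.npz')),132,66.9),edge('end',132))
T=cams.snapshot('top')['image'];T0=cv2.imread('pics/top0.png')[:,:,::-1]
df=cv2.absdiff(T,np.ascontiguousarray(T0)).max(2)
for k,(x,y) in dict(ring=(226,161),driver=(277,187),spray=(138,189),headband=(121,255),tray=(415,204),rack=(424,251)).items(): print(k,np.median(df[y-14:y+14,x-14:x+14]),(df[y-14:y+14,x-14:x+14]>60).mean().round(2))
print(r.finish_job())"
```

```text
23.8 17.77311127188102 [-4.7 -1.7  2.5] 0.0014449738304384327
(array([ -1.53731187,   1.03105267, 132.01878872]), 3, np.float64(0.3455410593231465)) [(132.0, 14, 5), (138.3, 13, 7), (131.0, 11, 6)]
ring 93.0 0.87
driver 36.0 0.44
spray 10.0 0.0
headband 11.0 0.0
tray 14.0 0.0
rack 12.5 0.0
the job is handed in; nothing more can be done
None
```

The drum's heavy side is at or within about 2° of the lowest point. The job was handed in with the bar still gripped and the drum standing still, at 23.8 s of robot time.

**Feeling for the load:** I turned the drum by its bar from -26° to +161° and then back, reading the bar's twist against the drum in the wrist pictures. The sine fit puts the heavy side lowest at a drum angle of about 130° (129 to 132° depending on which readings are used). It gives a bearing drag of 0.234 N m and a load moment of 0.152 N m, both within the ranges given.

**Final state:** The drum is at 132.0° and the bar is in line with it at about 0° twist. The gripper holds the bar at an opening of 17.8 mm with a 30 N grip. The joints were still and the contact force was about 5 N.

**What went wrong or disagreed:**
- The first grip closed above the bar, because the fingertips sit about 20 mm higher than the stated tool size implies. A later grip rode up the bar at a steep angle. Both were redone deeper.
- Earlier, cruder estimates gave 128 to 141°. I trusted the final method because its readings with the bar released matched the drum within 0.3°.
- Comparing before and after pictures from above, the spray, headband, tray and rack were unchanged. The pictures did differ at the ring and the screwdriver. I put this down to the arm and its shadow covering them and did not check further. The tape roll was not compared.

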